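# Clear the clamp bed, then pump and hold the bar clamp

## Robot

A 6-joint arm with a two-finger parallel gripper is mounted at the origin on the work surface. World frame = base frame: x ahead of the robot, y to its left, z up, the work surface at z = 0. Lengths are in m, angles in rad, forces in N, time in s.
With the tool pointing down it reaches from about 0.25 to 0.775 m from the base axis. Payload 4 kg.
Tool frame: the origin (TCP) lies between the finger pads; the fingertips stand 14 mm ahead of it and the grasp point (between the pads) lies 5 mm behind it; z points along the fingers, y is the line along which they close (so a half turn about z gives the same grasp; the last joint's range is limited). The gripper opens to 94 mm and grips with 3 to 60 N. Pads are 16 mm wide; open, the fingers measure 119 mm over their backs; the gripper's body (75 mm by 177 mm) begins 78 mm behind the grasp point.
Start: joints at [-1.298, 0.087, 1.371, -0, 1.684, -0.103], TCP at [0.202, -0.512, 0.22] pointing down, gripper open.
Joint ranges: [-3.1, 3.1], [-0.76, 2.03], [0.27, 2.55], [-1.08, 4.22], [0.17, 2.65], [-2.57, 2.57]. Speed limits (rad/s): [2.79, 2.79, 3.14, 3.14, 3.14, 3.14].

## Interface

Orientations are given as [roll, pitch, yaw] about the fixed x, y, z axes, in that order (R = Rz(yaw) Ry(pitch) Rx(roll)).
In Python, from bench import robot, snapshot gives the robot as it stands.
- The arm moves only by the tool carry_out, never from a script. Its argument "motion" is text: rows parted by semicolons, each of 4 numbers parted by spaces: the shift along the tool's x, y, z each as a share of 0.15 m, from -1 to 1, then the turn about the tool's z as a share of 180 degrees, from -1 to 1. A call has exactly 8 rows; each row is the pose to reach, as a shift and turn from the pose commanded when the call began, along the tool's axes at that moment, turning the shorter way round; what a row does not reach only later rows make up. A row lasts 1/10 s, in which the tool goes at most 50 mm and 8.59 degrees, less where a joint would pass 70% of its speed; a pose out of reach is approached as far as the arm can. A call with a number of a shift or a turn outside -1 to 1 is refused whole. A call with a gripper value outside its range is refused whole. "grip" is the opening, from -1 (shut) to 1 (fully open), set as the call begins (left out, the last holds). The fingers move at their own pace and stop on an object; the grip force is fixed at half the most. Time passes only in rows, so rows that repeat a pose let the fingers close, or fill a call up. It gives the time, the measured TCP pose, the force, the opening and the grip force at its end, in the units of the state.
- robot.get_obs(): the state, without advancing time (a new reading comes with each control period).
- snapshot(name): name is "scene" or "top"; returns a dict with "image" (400x640x3 uint8, red, green, blue), "fx", "fy", "cx", "cy" (pixels), "distortion" ([k1, k2, p1, p2, k3] as OpenCV has them; the pictures are not rectified), "pose" (4x4, takes a point from camera to world coordinates). Camera axes: x right, y up, looking along -z (the intrinsics and any distortion apply to the point x, -y, -z); pixel columns grow to the right and rows downward; lengths in m; the calibration is good to about 2 mm. A picture is of the moment at which its call begins. There is no depth.
- robot.close_job(): hands the job in; it is judged then, once.
The state is a dict: "time": time; "joint_positions": joint angles; "qvel": joint speeds; "joint_torque": joint torques, N m; "tool_pos": TCP position; "ee_rot": TCP orientation; "wrist_force": force on the tool from outside, world axes, zero at the start; "wrist_torque": the same for the moment, N m; "width": finger opening in m; "finger_force": force on a finger pad.
Only numpy, scipy, OpenCV 4.12 (cv2) and the standard library are available. Lean on these libraries where they do the work, as an engineer would, in place of code of your own. Each camera call takes 0.05 s, during which the arm holds its last target. There are 200 camera calls.

## Task

A birch key-hook block is waiting to be pressed in the bar clamp on the hall corner shelf: with the scraper block, not the fingers, wipe the three plaster chips off the clamp's bed, then set the scraper down on the shelf clear of the clamp. Pump the clamp only by its trigger lever, stroke after stroke, until the jaw meets the block, and squeeze on gently until the spring plunger behind the jaw is pushed about half way into its cup, never letting it bottom out. Finish while holding the lever so, and leave the other things on the shelf where they are.

Things in the scene. Friction and masses are not known exactly. Their poses are not given: they have to be found in the camera images.
- clamp: Caulk-style bar clamp fixed on a plywood bed 300 x 90 x 18 mm. Origin: on the shelf, under the bed's centre line. x runs along the bar from handle to end stop, y across, z up. Bed x -200 to 100, y -45 to 45, top z 18 mm. Cheek plates x -150 to -85, y to +-21, top z 112 mm carry the lever's pivot at x -110, z 98 mm. Fixed handle x -194 to -174, 30 wide, top z 163 mm. Chips lie in the gap
- stop_face (a point): Middle of the steel end stop's face, clamp x = 75, z = 45 mm; the stop is 20 x 70 x 55 mm, top z = 73 mm. At the start 54 to 73 mm lie open between jaw and block
- lever: Upright grey trigger lever, 14 wide (clamp y), 8 mm thick, with a round crossbar on top; origin at its pivot, 70 mm below the bar. Released it leans 0.49 rad from vertical towards the jaw (clamp +x). Pull it back towards the handle; a spring (2 N at the bar, 4 N fully pulled) returns it. Straddle the bar from above with the fingertips (one before, one behind: it turns between them) or push it
- lever_grip (a point): Centre of the lever's crossbar (18 mm diameter, 26 mm long across the clamp), 70 mm from the pivot: the place to grip or push; moves with the lever, 160 mm above the shelf when released
- trigger (a joint): Lever angle, rad: 0 released, 0.73 fully pulled (0.24 past vertical). Once the pawl bites (by about 0.1 to 0.3 rad) the rod is driven 50 mm per rad, about 20 to 32 mm a full stroke. On return the rod stays by friction (2 N at most); the next pull from 0 takes new teeth (pitch 8 mm). More than 2 N on the jaw lasts only while the lever is held pulled
- rod (a joint): Advance of the toothed rod, m: 0 fully back, starts between 0 and 0.016
- plunger (a joint): How far the spring plunger is pushed into its cup, m: 0 free (24 mm of thin steel shaft shows between cup and jaw plate when free), 0.024 bottomed. Spring 0.6 N per mm, no preload, so half way (0.012) is about 7 N on the block
- jaw: Aluminium jaw plate 8 x 40 x 38 mm at the end of the plunger; its frame's origin is far from the plate, use point jaw_face
- jaw_face (a point): Centre of the jaw plate's front face, 39 mm above the shelf
- block: Birch block 40 x 50 x 45 mm (x, y, z of the clamp) with a brass knob on top, total height 67 mm, loose on the bed just in front of the end stop (0 to 3 mm off it). Origin: centre of its underside; its face towards the jaw is 20 mm from the origin
- scraper: Scraper block, dark wood with steel foot, 40 (x) x 18 (y) x 60 (z) mm, 90 g, standing upright on the shelf. Origin: centre of its underside
- chip0: White plaster chip about 22 x 15 x 12 mm, 10 g, loose on the bed in the gap. Origin: centre of its underside
- chip1: Like chip0
- chip2: Like chip0
- mug: Red ceramic mug, 80 mm wide, 92 mm high; bystander
- tumbler: Glass tumbler of pens, 72 mm wide, 154 mm high; bystander
- keyring: Flat aluminium key ring with a key, 85 mm long; bystander
- phonestand: Black phone stand 85 x 70 x 100 mm; bystander
- gluebottle: White glue bottle, 44 mm wide, 110 mm high; bystander
- notepad: Paper note block 100 x 75 x 12 mm; bystander

How it is judged:
By the outcome, as a careful person would: the job done as asked, in the order asked, and still so for the second after the job is handed in, while the arm keeps its last pose, push and grip.
It also fails if it takes over 64 s, if anything falls off the work surface, if the arm or the gripper's body presses on something with over 40 N, if the wrist force passes 120 N, or if a joint passes its speed limit or range.

## Working session

There is one attempt and no reset: what is moved stays moved. The work goes in short steps, Python scripts to look and compute and a tool call to move; the robot and the scene stay as the last step left them, time stands still between calls to the robot, and variables do not carry over. Pictures are saved under pics/ and viewed, at most 10 in all, crops included, and the job is handed in when it is done.

Besides the shell and the picture viewer there is one more tool, called after "Request:" as name(argument=value, ...), one argument or row to a line, values as JSON. carry_out: Moves the arm, as the interface text tells. Shift numbers are shares of 0.15 m and turn numbers shares of 180 degrees, none past 1 either way. Its arguments: {"type":"object","properties":{"motion":{"type":"string"},"grip":{"type":"number"}},"required":["motion"]}

```bash
ls; mkdir -p pics
cat > h.py <<'E'
import numpy as np, cv2
from bench import robot, snapshot
def snap(n,f=None):
    s=snapshot(n)
    if f: cv2.imwrite('pics/'+f,s['image'][:,:,::-1])
    return s
def K(s): return np.array([[s['fx'],0,s['cx']],[0,s['fy'],s['cy']],[0,0,1.]])
def ray(s,u,v):
    p=cv2.undistortPoints(np.array([[[u,v]]],float),K(s),np.array(s['distortion'],float))[0,0]
    P=np.array(s['pose']); return P[:3,3],P[:3,:3]@np.array([p[0],-p[1],-1])
def onz(s,u,v,z):
    o,d=ray(s,u,v); return o+d*(z-o[2])/d[2]
def tri(s1,a,s2,b):
    o1,d1=ray(s1,*a);o2,d2=ray(s2,*b)
    t=np.linalg.lstsq(np.c_[d1,-d2],o2-o1,rcond=None)[0]
    return (o1+d1*t[0]+o2+d2*t[1])/2
def proj(s,X):
    P=np.array(s['pose']); c=(np.asarray(X)-P[:3,3])@P[:3,:3]; c=c*[1,-1,-1]
    return cv2.projectPoints(c.reshape(-1,1,3),np.zeros(3),np.zeros(3),K(s),np.array(s['distortion'],float))[0].reshape(-1,2)
E
python3 - <<'E'
from h import *
for n in('scene','top'):
    s=snap(n,n+'0.png'); print(n,s['fx'],s['distortion'],np.round(s['pose'],3).tolist())
print({k:np.round(v,3) for k,v in robot.get_obs().items()})
E
```

```text
pics
scene 426.30514649499554 [-0.05556647  0.          0.          0.          0.        ] [[0.717, -0.485, 0.5, 1.23], [0.697, 0.507, -0.508, -0.733], [-0.007, 0.713, 0.701, 1.077], [0.0, 0.0, 0.0, 1.0]]
top 493.8063838585637 [0.05134047 0.         0.         0.         0.        ] [[0.044, 0.973, -0.228, 0.251], [-0.999, 0.043, -0.009, -0.021], [0.001, 0.228, 0.974, 1.485], [0.0, 0.0, 0.0, 1.0]]
{'time': np.float64(0.1), 'joint_positions': array([-1.298,  0.088,  1.372, -0.   ,  1.684, -0.103]), 'qvel': array([ 0.001, -0.001, -0.005, -0.002,  0.001, -0.001]), 'joint_torque': array([ 3.0000e-03, -3.4125e+01, -3.0330e+01,  7.2000e-02,  3.0000e-02,
       -0.0000e+00]), 'tool_pos': array([ 0.202, -0.511,  0.218]), 'ee_rot': array([-3.14 , -0.   ,  0.376]), 'wrist_force': array([-0.917,  0.327,  0.038]), 'wrist_torque': array([0.007, 0.003, 0.031]), 'finger_force': np.float64(0.0), 'width': np.float64(0.094)}
```

View pics/scene0.png

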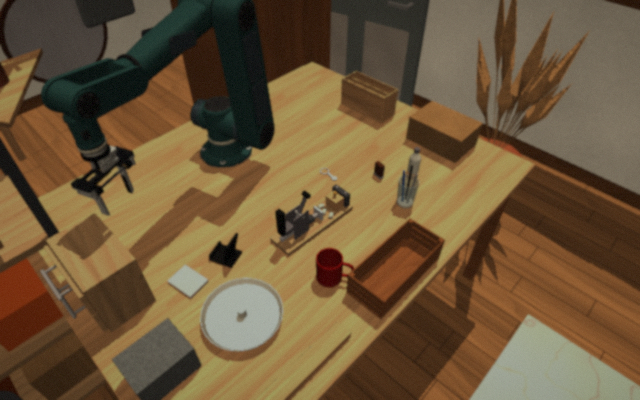

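View pics/top0.png

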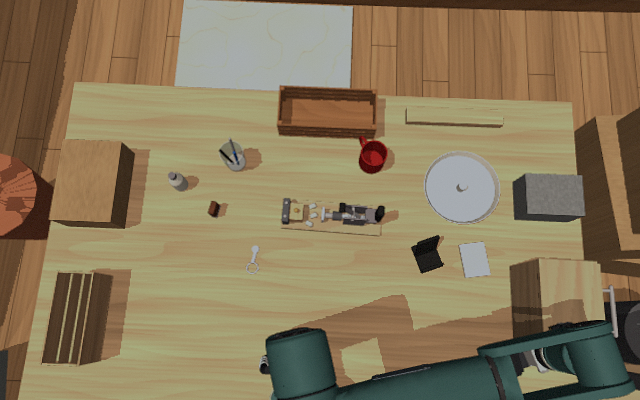

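The clamp lies near top (330,215), its handle to the right at (380,212) and end stop to the left at (287,210). The scraper is at (213,209) and the mug at (372,155). I'll enlarge both views.

Run:
```python
from h import *
a=cv2.imread('pics/top0.png')[180:255,195:395]; b=cv2.imread('pics/scene0.png')[155:255,255:420]
a=cv2.resize(a,(800,300),interpolation=cv2.INTER_CUBIC); b=cv2.resize(b,(495,300),interpolation=cv2.INTER_CUBIC)
o=np.zeros((600,800,3),np.uint8);o[:300]=a;o[300:,:495]=b
cv2.imwrite('pics/z0.png',o)
```

```text
(no output)
```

View pics/z0.png

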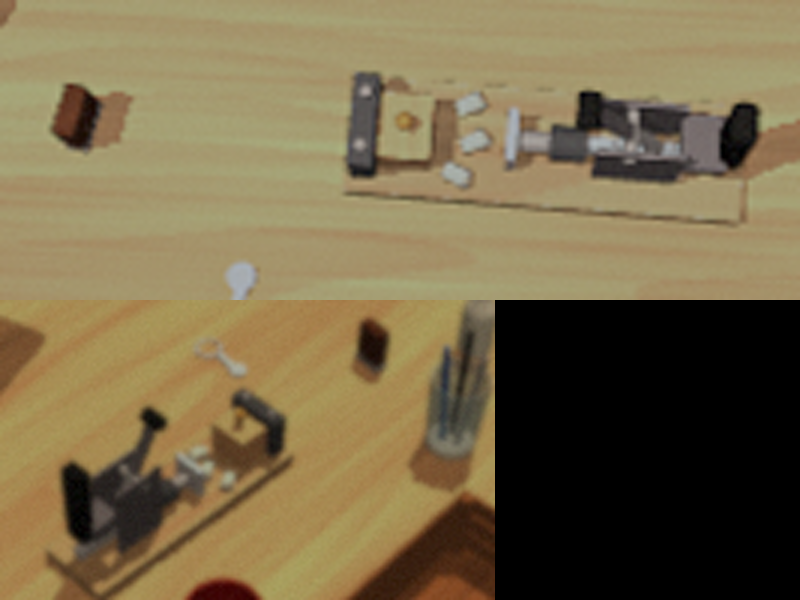

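Run:
```python
from h import *
s=snap('top'); c=snap('scene')
T=lambda u,v:(195+u/4,180+v/4); S=lambda u,v:(255+u/3,155+(v-300)/3)
A=onz(s,*T(345,190),.018);B=onz(s,*T(742,220),.018)
print('corners y=+45: x=100',A,'x=-200',B,np.linalg.norm(A-B))
ex=(A-B)/np.linalg.norm(A-B); ey=np.array([-ex[1],ex[0],0]); yaw=np.arctan2(ex[1],ex[0])
org=(A+B)/2+.05*ex-.045*ey; org[2]=0
print('org',org,'yaw',yaw,ey)
tc=lambda p:np.round([(p-org)@ex*1e3,(p-org)@ey*1e3,p[2]*1e3],1)
for n,(u,v),z in [('stop tl',(355,75),.073),('stop tr',(382,75),.073),('stop br',(374,174),.073),('knob',(405,121),.067),('block r top',(433,125),.063),('chip',(470,103),.03),('chip',(474,140),.03),('chip',(457,174),.03),('jaw top',(513,110),.058),('jaw',(513,165),.058),('bar',(590,108),.16)]:
    print(n,tc(onz(s,*T(u,v),z)))
for n,a,b in [('bar',(590,108),(152,419)),('scr top',(73,103),(372,325)),('knob',(405,121),(239,420))]:
    p=tri(s,T(*a),c,S(*b)); print(n,p,tc(p))
for z,(u,v) in [(.06,(68,88)),(.06,(98,97)),(.06,(84,148)),(.06,(55,137))]: print('scr',onz(s,*T(u,v),z))
print([np.round(proj(c,org+ex*x+ey*y+np.array([0,0,z])),1).tolist() for x,y,z in[(100,45,18),(-200,-45,18),(100,-45,18)] for x,y,z in [(x/1e3,y/1e3,z/1e3)]])
```

```text
corners y=+45: x=100 [0.50165854 0.10021706 0.018     ] x=-200 [ 0.49201102 -0.1984092   0.018     ] 0.29878205186067136
org [ 0.54342579 -0.00057517  0.        ] yaw 1.5385012446811697 [-0.99947856  0.03228947  0.        ]
stop tl [ 95.2 -31.5  73. ]
stop tr [ 75.4 -33.   73. ]
stop br [74.7 41.  73. ]
knob [56.  -1.1 67. ]
block r top [35.5 -0.5 63. ]
chip [ 10.6 -26.3  30. ]
chip [ 5.3  1.8 30. ]
chip [16.  28.6 30. ]
jaw top [-22.3 -17.3  58. ]
jaw [-25.4  23.9  58. ]
bar [-75.4  -0.7 160. ]
bar [ 0.542589   -0.07537078  0.15830616] [-74.8  -1.6 158.3]
scr top [0.54995797 0.29990981 0.0628336 ] [300.5   3.2  62.8]
knob [0.54710391 0.05632782 0.06760439] [57.  -1.8 67.6]
scr [0.56185601 0.30544121 0.06      ]
scr [0.55603192 0.28280678 0.06      ]
scr [0.51739766 0.28958684 0.06      ]
scr [0.52467999 0.31149895 0.06      ]
[[[332.9, 192.7]], [[286.7, 253.1]], [[351.4, 205.5]]]
```

The close-up shows the three chips at zoom (470,103), (474,140) and (457,174). The jaw is at x≈513, the block's face at x≈434 and the lever's bar at (590,108). I'll head for the scraper.

```bash
cat >> h.py <<'E'
ORG=np.array([.5434-.002,-.0006,0]); CY=1.5385
EX=np.array([np.cos(CY),np.sin(CY),0]); EY=np.array([-EX[1],EX[0],0])
def cw(x,y,z): return ORG+EX*x/1e3+EY*y/1e3+np.array([0,0,z/1e3])
def toc(p): p=np.asarray(p)-ORG; return np.round([p@EX*1e3,p@EY*1e3,p[2]*1e3],1)
def go(p,yaw):
    o=robot.get_obs(); t=np.array(o['tool_pos']); y=o['ee_rot'][2]
    d=np.asarray(p)-t; c,s=np.cos(y),np.sin(y)
    dy=(yaw-y+np.pi)%(2*np.pi)-np.pi
    print('share',np.round(np.array([c*d[0]+s*d[1],s*d[0]-c*d[1],-d[2]])/.15,3),'turn',round(-dy/np.pi,3),
      '| pos',np.round(t,4),'clamp',toc(t),'rpy',np.round(o['ee_rot'],3),'q6',round(o['joint_positions'][5],2),'F',np.round(o['wrist_force'],1),'w',round(o['width'],4),'ff',round(float(o['finger_force']),1),'t',round(o['time'],2))
E
python3 - <<'E'
from h import *
s=snap('top');c=snap('scene')
print('tumbler base',onz(c,405,205,0),onz(s,238,166,0),'pens',tri(s,(230,140),c,(416,155)))
go((.542,.30,.2),2.98)
E
```

```text
tumbler base [0.71680517 0.24523962 0.        ] [0.69381786 0.24877565 0.        ] pens [0.70949701 0.24460833 0.2184503 ]
share [ 4.095 -4.2    0.127] turn -0.829 | pos [ 0.2018 -0.5115  0.2191] clamp [-521.6  322.9  219.1] rpy [-3.141 -0.     0.376] q6 -0.1 F [-0.   0.2 -0.6] w 0.0946 ff 0.0 t 0.3
```

Request:
carry_out(
  motion="0.9 -0.8 0 -0.3;0.9 -0.8 0 -0.3;0.9 -0.8 0 -0.3;0.9 -0.8 0 -0.3;0.9 -0.8 0 -0.3;0.9 -0.8 0 -0.3;0.9 -0.8 0 -0.3;0.9 -0.8 0 -0.3",
  grip=1,
)

```text
time: 1.1
tool_pos: [0.2835, -0.3502, 0.2195]
ee_rot: [3.141, 0.0, 1.318]
wrist_force: [-0.7, 0.1, 0.0]
width: 0.094
finger_force: 0.0
```

Request:
carry_out(
  motion="1 0.15 0 0;1 0.15 0 0;1 0.15 0 0;1 0.15 0 0;1 0.15 0 0;1 0.15 0 0;1 0.15 0 0;1 0.15 0 0",
)

```text
time: 1.9
tool_pos: [0.3421, -0.2121, 0.2193]
ee_rot: [-3.141, 0.0, 1.315]
wrist_force: [-0.2, 0.6, 0.4]
width: 0.0941
finger_force: 0.0
```

Request:
carry_out(
  motion="1 0.15 0 0;1 0.15 0 0;1 0.15 0 0;1 0.15 0 0;1 0.15 0 0;1 0.15 0 0;1 0.15 0 0;1 0.15 0 0",
)

```text
time: 2.7
tool_pos: [0.4016, -0.0726, 0.2195]
ee_rot: [3.142, 0.0, 1.315]
wrist_force: [0.0, 0.0, 0.4]
width: 0.0939
finger_force: 0.0
```

Request:
carry_out(
  motion="1 0.15 0 0;1 0.15 0 0;1 0.15 0 0;1 0.15 0 0;1 0.15 0 0;1 0.15 0 0;1 0.15 0 0;1 0.15 0 0",
)

```text
time: 3.5
tool_pos: [0.461, 0.067, 0.2196]
ee_rot: [3.141, 0.0, 1.316]
wrist_force: [0.4, 1.2, -0.3]
width: 0.0941
finger_force: 0.0
```

Request:
carry_out(
  motion="1 0.15 0 -0.3;1 0.15 0 -0.3;1 0.15 0 -0.3;1 0.15 0 -0.3;1 0.15 0 -0.3;1 0.15 0 -0.3;1 0.15 0 -0.3;1 0.15 0 -0.3",
)

```text
time: 4.3
tool_pos: [0.5206, 0.2072, 0.2196]
ee_rot: [3.142, 0.0, 2.259]
wrist_force: [0.6, 0.6, 0.1]
width: 0.0939
finger_force: 0.0
```

Run:
```python
from h import *
go((.542,.30,.16),2.98)
```

```text
share [0.387 0.503 0.397] turn -0.229 | pos [0.5206 0.2072 0.2196] clamp [207.   27.5 219.6] rpy [3.142 0.    2.259] q6 -0.41 F [0.6 0.6 0.1] w 0.0939 ff 0.0 t 4.3
```

Request:
carry_out(
  motion="0.39 0.5 0.4 -0.229;0.39 0.5 0.4 -0.229;0.39 0.5 0.4 -0.229;0.39 0.5 0.4 -0.229;0.39 0.5 0.4 -0.229;0.39 0.5 0.4 -0.229;0.39 0.5 0.4 -0.229;0.39 0.5 0.4 -0.229",
)

```text
time: 5.1
tool_pos: [0.5413, 0.3005, 0.1597]
ee_rot: [3.141, 0.0, 2.977]
wrist_force: [0.2, -0.2, -0.3]
width: 0.0936
finger_force: 0.0
```

Run:
```python
from h import *
s=snap('top');c=snap('scene')
a=s['image'][160:260,160:280,::-1];b=c['image'][120:220,320:440,::-1]
cv2.imwrite('pics/z1.png',cv2.resize(np.hstack([a,b]),(800,333),interpolation=cv2.INTER_CUBIC))
go((.542,.30,.05),2.98)
```

```text
share [-0.006 -0.003  0.731] turn -0.0 | pos [0.5412 0.3006 0.1597] clamp [301.   10.  159.7] rpy [3.141 0.    2.978] q6 -0.99 F [ 0.2  0.2 -0.9] w 0.0941 ff 0.0 t 5.2
```

View pics/z1.png

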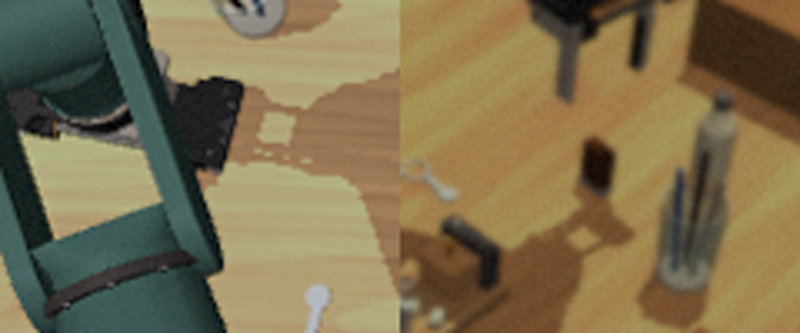

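The fingers straddle the scraper (scene crop, 597,165) and nothing else is close, so I descend and grip.

Request:
carry_out(
  motion="0 0 0.2 0;0 0 0.4 0;0 0 0.55 0;0 0 0.65 0;0 0 0.72 0;0 0 0.76 0;0 0 0.78 0;0 0 0.78 0",
)

```text
time: 6.0
tool_pos: [0.5414, 0.301, 0.043]
ee_rot: [3.141, 0.001, 2.98]
wrist_force: [-1.4, 0.3, -0.1]
width: 0.0941
finger_force: 0.0
```

Request:
carry_out(
  motion="0 0 0 0;0 0 0 0;0 0 0 0;0 0 0 0;0 0 0 0;0 0 0 0;0 0 0 0;0 0 0 0",
  grip=-1,
)

```text
time: 6.8
tool_pos: [0.541, 0.3009, 0.0424]
ee_rot: [-3.141, -0.0, 2.98]
wrist_force: [0.5, -0.0, -0.1]
width: 0.0335
finger_force: 0.0
```

Request:
carry_out(
  motion="0 0 -0.2 0;0 0 -0.4 0;0 0 -0.6 0;0 0 -0.7 0;0 0 -0.7 0;0 0 -0.7 0;0 0 -0.7 0;0 0 -0.7 0",
)

```text
time: 7.6
tool_pos: [0.5401, 0.3004, 0.1451]
ee_rot: [-3.139, -0.003, 2.98]
wrist_force: [0.1, -0.2, 0.0]
width: 0.0004
finger_force: 0.0
```

Run:
```python
from h import *
go(cw(8,-62,150),1.5385)
```

```text
share [-0.734 -1.873 -0.032] turn 0.459 | pos [0.5401 0.3004 0.1451] clamp [300.8  11.  145.1] rpy [-3.139e+00 -3.000e-03  2.980e+00] q6 -0.99 F [ 0.1 -0.2  0. ] w 0.0004 ff 0.0 t 7.6
```

The lift began before the slow fingers had closed, so the scraper was missed. I'll check whether it still stands.

Run:
```python
from h import *
s=snap('top');c=snap('scene')
b=c['image'][130:210,340:440,::-1]
cv2.imwrite('pics/z2.png',cv2.resize(b,(500,400),interpolation=cv2.INTER_CUBIC))
```

```text
(no output)
```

View pics/z2.png

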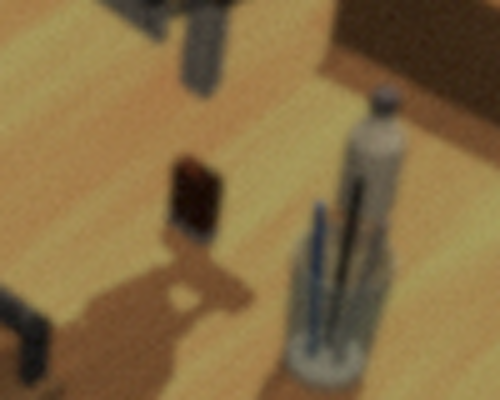

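The scraper still stands unmoved at (379,170) in the scene view. I'll open, descend, close fully and check before lifting.

Request:
carry_out(
  motion="0 0 0 0;0 0 0 0;0 0 0 0;0 0 0 0;0 0 0 0;0 0 0 0;0 0 0 0;0 0 0 0",
  grip=0.3,
)

```text
time: 8.5
tool_pos: [0.5411, 0.3009, 0.1475]
ee_rot: [-3.142, 0.0, 2.98]
wrist_force: [-0.7, 0.1, 0.4]
width: 0.0598
finger_force: 0.0
```

Request:
carry_out(
  motion="0 0 0.1 0;0 0 0.3 0;0 0 0.45 0;0 0 0.55 0;0 0 0.62 0;0 0 0.66 0;0 0 0.68 0;0 0 0.68 0",
)

```text
time: 9.3
tool_pos: [0.5414, 0.301, 0.0458]
ee_rot: [3.141, 0.001, 2.98]
wrist_force: [-0.2, -0.5, -0.7]
width: 0.0613
finger_force: 0.0
```

Request:
carry_out(
  motion="0 0 0 0;0 0 0 0;0 0 0 0;0 0 0 0;0 0 0 0;0 0 0 0;0 0 0 0;0 0 0 0",
  grip=-1,
)

```text
time: 10.1
tool_pos: [0.5412, 0.301, 0.0456]
ee_rot: [3.141, 0.0, 2.98]
wrist_force: [-0.3, 0.2, 1.1]
width: 0.0181
finger_force: 30.0
```

Request:
carry_out(
  motion="0 0 0 0;0 0 0 0;0 0 0 0;0 0 0 0;0 0 0 0;0 0 0 0;0 0 0 0;0 0 0 0",
)

```text
time: 10.9
tool_pos: [0.5412, 0.301, 0.0456]
ee_rot: [3.141, 0.0, 2.98]
wrist_force: [1.4, 1.7, 1.6]
width: 0.0182
finger_force: 30.0
```

Request:
carry_out(
  motion="0 0 -0.3 0;0 0 -0.6 0;0 -0.2 -0.75 0;-0.1 -0.5 -0.75 0.05;-0.1 -0.8 -0.75 0.1;-0.1 -1 -0.75 0.15;-0.1 -1 -0.75 0.2;-0.1 -1 -0.75 0.2",
)

```text
time: 11.7
tool_pos: [0.531, 0.1489, 0.157]
ee_rot: [-3.139, -0.001, 2.348]
wrist_force: [0.3, -0.3, -2.1]
width: 0.0179
finger_force: 30.0
```

Run:
```python
from h import *
go(cw(8,-65,150),1.5385)
```

```text
share [-1.036 -0.312  0.047] turn 0.258 | pos [0.531  0.1489 0.157 ] clamp [149.1  15.2 157. ] rpy [-3.139e+00 -1.000e-03  2.348e+00] q6 -0.61 F [ 0.3 -0.3 -2.1] w 0.0179 ff 30.0 t 11.7
```

Request:
carry_out(
  motion="-1 -0.31 0 0.258;-1 -0.31 0 0.258;-1 -0.31 0 0.258;-1 -0.31 0 0.258;-1 -0.31 0 0.258;-1 -0.31 0 0.258;-1 -0.31 0 0.258;-1 -0.31 0 0.258",
)

```text
time: 12.5
tool_pos: [0.6041, 0.0116, 0.1573]
ee_rot: [-3.14, 0.0, 1.545]
wrist_force: [0.5, 0.4, -1.0]
width: 0.0178
finger_force: 30.0
```

Run:
```python
from h import *
go(cw(8,-65,75),1.5385)
s=snap('top');c=snap('scene')
a=s['image'][170:250,270:390,::-1];b=c['image'][155:255,255:405,::-1]
cv2.imwrite('pics/z3.png',np.hstack([cv2.resize(a,(400,267),interpolation=cv2.INTER_CUBIC),cv2.resize(b,(400,267),interpolation=cv2.INTER_CUBIC)]))
```

```text
share [-0.042  0.018  0.548] turn 0.002 | pos [0.6041 0.0116 0.1573] clamp [ 14.2 -62.3 157.3] rpy [-3.14   0.     1.545] q6 -0.05 F [ 0.5  0.4 -1. ] w 0.0178 ff 30.0 t 12.5
```

View pics/z3.png

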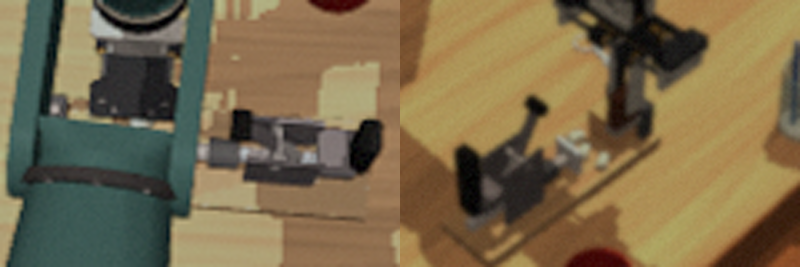

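The scraper is held above the far side of the gap, clear of the jaw and block (scene crop, 620,110). I lower it to just above bed height and check the force.

Request:
carry_out(
  motion="-0.035 0.02 0.1 0;-0.035 0.02 0.25 0;-0.035 0.02 0.4 0;-0.035 0.02 0.5 0;-0.035 0.02 0.56 0;-0.035 0.02 0.59 0;-0.035 0.02 0.6 0;-0.035 0.02 0.605 0",
)

```text
time: 13.4
tool_pos: [0.6079, 0.0058, 0.0681]
ee_rot: [3.14, 0.0, 1.541]
wrist_force: [-0.0, 0.8, -1.5]
width: 0.0179
finger_force: 30.0
```

Run:
```python
from h import *
go(cw(9,95,66),1.5385)
s=snap('top');c=snap('scene')
a=s['image'][170:250,270:390,::-1];b=c['image'][155:235,300:400,::-1]
cv2.imwrite('pics/z4.png',np.hstack([cv2.resize(a,(300,200),interpolation=cv2.INTER_CUBIC),cv2.resize(b,(500,400),interpolation=cv2.INTER_CUBIC)[:200]]) if 0 else cv2.resize(b,(700,560),interpolation=cv2.INTER_CUBIC))
```

```text
share [ 0.006 -1.075  0.014] turn 0.001 | pos [0.6079 0.0058 0.0681] clamp [  8.5 -66.2  68.1] rpy [3.14  0.    1.541] q6 -0.05 F [-0.   0.8 -1.5] w 0.0179 ff 30.0 t 13.4
```

View pics/z4.png

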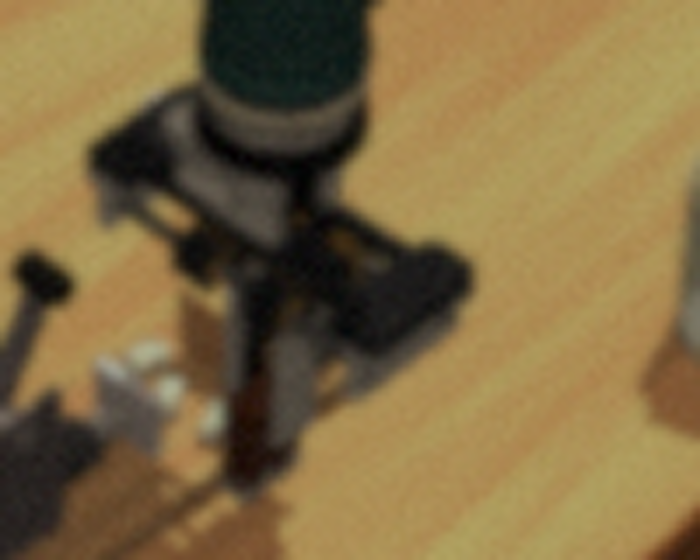

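Run:
```python
from h import *
c=snap('scene')
for u,v in[(232,478),(247,492),(295,462)]: print(toc(onz(c,300+u/7,155+v/7,.0225)))
for x in (-11,29):print((proj(c,cw(x,-75,22.5))-[300,155])*7)
```

```text
[ -8.4 -63.6  22.5]
[ -9.7 -74.8  22.5]
[ 20.5 -77.5  22.5]
[[245.42109379 493.68082627]]
[[303.38759684 450.16924672]]
```

The scraper lines up with the gap (left corner at clamp x≈-10). I sweep slowly towards the robot.

Request:
carry_out(
  motion="0 -0.02 0.012 0;0 -0.08 0.012 0;0 -0.15 0.012 0;0 -0.22 0.012 0;0 -0.29 0.012 0;0 -0.36 0.012 0;0 -0.43 0.012 0;0 -0.5 0.012 0",
)

```text
time: 14.35
tool_pos: [0.5313, 0.008, 0.0655]
ee_rot: [3.141, 0.0, 1.541]
wrist_force: [-0.3, -0.1, -0.5]
width: 0.0177
finger_force: 30.0
```

Request:
carry_out(
  motion="0 -0.06 0 0;0 -0.12 0 0;0 -0.18 0 0;0 -0.25 0 0;0 -0.32 0 0;0 -0.4 0 0;0 -0.48 0 0;0 -0.55 0 0",
)

```text
time: 15.15
tool_pos: [0.4485, 0.0105, 0.0653]
ee_rot: [-3.141, 0.0, 1.541]
wrist_force: [-0.6, -0.4, -1.5]
width: 0.0175
finger_force: 30.0
```

Run:
```python
from h import *
go(cw(9,95,66),1.5385)
s=snap('top');c=snap('scene')
a=s['image'][170:250,270:390,::-1];b=c['image'][135:235,270:390,::-1]
cv2.imwrite('pics/z5.png',np.hstack([cv2.resize(a,(400,267),interpolation=cv2.INTER_CUBIC),cv2.resize(b,(400,333),interpolation=cv2.INTER_CUBIC)[:267]]))
```

```text
share [ 0.006 -0.012 -0.005] turn 0.001 | pos [0.4485 0.0105 0.0653] clamp [ 8.1 93.2 65.3] rpy [-3.141  0.     1.541] q6 -0.07 F [-0.6 -0.4 -1.5] w 0.0175 ff 30.0 t 15.15
```

View pics/z5.png

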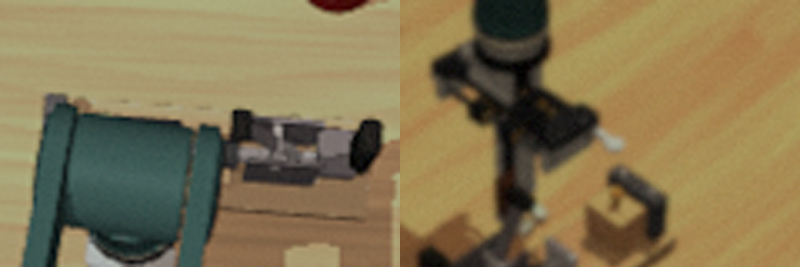

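Request:
carry_out(
  motion="0 0 -0.2 0;0 0 -0.4 0;0 0 -0.4 0;-0.4 -0.1 -0.4 0;-0.8 -0.1 -0.4 0;-1 -0.1 -0.4 0;-1 -0.1 -0.4 0;-1 -0.1 -0.4 0",
)

```text
time: 16.05
tool_pos: [0.4297, -0.1398, 0.1241]
ee_rot: [-3.14, -0.001, 1.538]
wrist_force: [-0.2, 0.4, -1.4]
width: 0.0179
finger_force: 30.0
```

Run:
```python
from h import *
go(cw(9,95,66),1.5385)
s=snap('top');c=snap('scene')
a=s['image'][180:260,240:360,::-1];b=c['image'][135:235,260:380,::-1]
cv2.imwrite('pics/z6.png',np.hstack([cv2.resize(a,(400,267),interpolation=cv2.INTER_CUBIC),cv2.resize(b,(400,333),interpolation=cv2.INTER_CUBIC)[:267]]))
for n,q,r in(('top',s,(180,260,240,360)),('sc',c,(135,235,260,380))):
    h=cv2.cvtColor(q['image'],cv2.COLOR_RGB2HSV); m=((h[...,1]<60)&(h[...,2]>140)).astype(np.uint8)
    k=np.zeros_like(m);k[r[0]:r[1],r[2]:r[3]]=m[r[0]:r[1],r[2]:r[3]]
    N,_,st,ce=cv2.connectedComponentsWithStats(k)
    for i in range(1,N):
        if st[i,4]>4: print(n,st[i,4],ce[i].round(1),'shelf',toc(onz(q,*ce[i],.006)),'bed',toc(onz(q,*ce[i],.024)))
```

```text
share [1.011 0.08  0.388] turn -0.0 | pos [ 0.4297 -0.1398  0.1241] clamp [-142.7  107.1  124.1] rpy [-3.140e+00 -1.000e-03  1.538e+00] q6 -0.41 F [-0.2  0.4 -1.4] w 0.0179 ff 30.0 t 16.05
top 5 [285.8 202.4] shelf [ 93.9 -37.9   6. ] bed [ 92.4 -33.9  24. ]
top 67 [324.3 213.5] shelf [-26.6 -12.1   6. ] bed [-26.7  -8.4  24. ]
top 26 [345.8 215.3] shelf [-92.5 -11.7   6. ] bed [-91.7  -8.   24. ]
top 34 [302.3 244.2] shelf [32.6 86.8  6. ] bed [31.8 89.3 24. ]
top 37 [311.4 242.9] shelf [ 5.8 80.9  6. ] bed [ 5.3 83.4 24. ]
top 78 [254.3 251.3] shelf [174.1 118.9   6. ] bed [171.7 121.   24. ]
top 30 [306.  251.8] shelf [ 19.5 108.7   6. ] bed [ 19.  110.9  24. ]
top 5 [357.2 250.4] shelf [-133.2   92.9    6. ] bed [-132.    95.3   24. ]
sc 29 [331.7 176.2] shelf [170.7 117.6   6. ] bed [155.9 103.7  24. ]
sc 5 [311.4 198.2] shelf [33.7 85.6  6. ] bed [21.2 72.2 24. ]
sc 7 [307. 202.] shelf [ 9.2 82.6  6. ] bed [-2.9 69.2 24. ]
sc 13 [317.7 208.8] shelf [13. 32.  6.] bed [ 0.8 19.5 24. ]
```

View pics/z6.png

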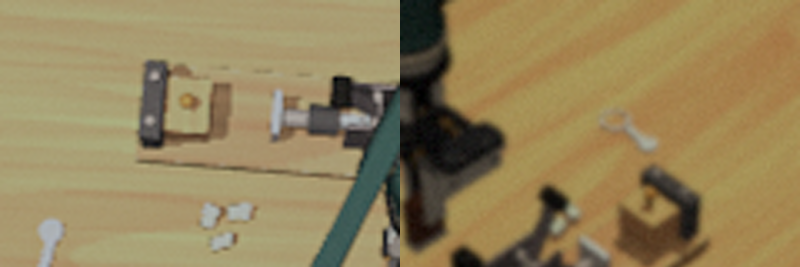

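All three chips now lie on the shelf (top crop 210,213; 240,211; 222,242), and the block and jaw haven't moved. The scraper goes down here, about 60 mm clear of the bed.

Request:
carry_out(
  motion="0 0 0.1 0;0 0 0.22 0;0 0 0.34 0;0 0 0.43 0;0 0 0.48 0;0 0 0.505 0;0 0 0.518 0;0 0 0.522 0",
)

```text
time: 16.95
tool_pos: [0.4308, -0.1391, 0.0476]
ee_rot: [3.141, 0.0, 1.542]
wrist_force: [-0.8, -0.5, -0.6]
width: 0.0175
finger_force: 30.0
```

Request:
carry_out(
  motion="0 0 0 0;0 0 0 0;0 0 0 0;0 0 0 0;0 0 0 0;0 0 0 0;0 0 0 0;0 0 0 0",
  grip=-0.2,
)

```text
time: 17.75
tool_pos: [0.4303, -0.139, 0.0471]
ee_rot: [-3.142, 0.0, 1.541]
wrist_force: [-1.1, -0.1, -0.2]
width: 0.0378
finger_force: 0.0
```

Request:
carry_out(
  motion="0 0 -0.1 0;0 0 -0.2 0;0 0 -0.4 0;0 0 -0.6 0;0 0 -0.8 0;0 0 -1 0;0 0 -1 0;0 0 -1 0",
)

```text
time: 18.55
tool_pos: [0.4305, -0.1391, 0.1973]
ee_rot: [3.141, 0.001, 1.541]
wrist_force: [-0.5, -0.2, 0.0]
width: 0.0376
finger_force: 0.0
```

Run:
```python
from h import *
go(cw(-77,0,220),3.109)
```

```text
share [ 0.431  0.71  -0.152] turn -0.499 | pos [ 0.4305 -0.1391  0.1973] clamp [-142.   106.4  197.3] rpy [3.141e+00 1.000e-03 1.541e+00] q6 -0.41 F [-0.5 -0.2  0. ] w 0.0376 ff 0.0 t 18.55
```

Request:
carry_out(
  motion="0 0 -0.2 -0.25;0.1 0.1 -0.2 -0.38;0.2 0.3 -0.2 -0.38;0.3 0.5 -0.2 -0.38;0.43 0.71 -0.2 -0.38;0.43 0.71 -0.2 -0.38;0.43 0.71 -0.2 -0.38;0.43 0.71 -0.2 -0.38",
  grip=-0.05,
)

```text
time: 19.35
tool_pos: [0.5379, -0.0771, 0.2238]
ee_rot: [-3.141, -0.005, 2.742]
wrist_force: [-0.1, -0.8, -0.2]
width: 0.0448
finger_force: 0.0
```

Request:
carry_out(
  motion="0 0 0 -0.125;0 0 0 -0.125;0 0 0 -0.125;0 0 0 -0.125;0 0 0 -0.125;0 0 0 -0.125;0 0 0 -0.125;0 0 0 -0.125",
)

```text
time: 20.15
tool_pos: [0.5387, -0.0777, 0.227]
ee_rot: [-3.142, -0.0, 3.127]
wrist_force: [0.7, -0.5, -0.4]
width: 0.0446
finger_force: 0.0
```

Run:
```python
from h import *
go(cw(-77,-1,157),3.109)
s=snap('top');c=snap('scene')
a=s['image'][180:260,240:360,::-1];b=c['image'][155:255,260:380,::-1]
cv2.imwrite('pics/z7.png',np.hstack([cv2.resize(a,(400,267),interpolation=cv2.INTER_CUBIC),cv2.resize(b,(400,333),interpolation=cv2.INTER_CUBIC)[:267]]))
```

```text
share [-0.008  0.001  0.467] turn 0.006 | pos [ 0.5387 -0.0777  0.227 ] clamp [-7.71e+01  2.00e-01  2.27e+02] rpy [-3.142 -0.     3.127] q6 -1.8 F [ 0.7 -0.5 -0.4] w 0.0446 ff 0.0 t 20.15
```

View pics/z7.png

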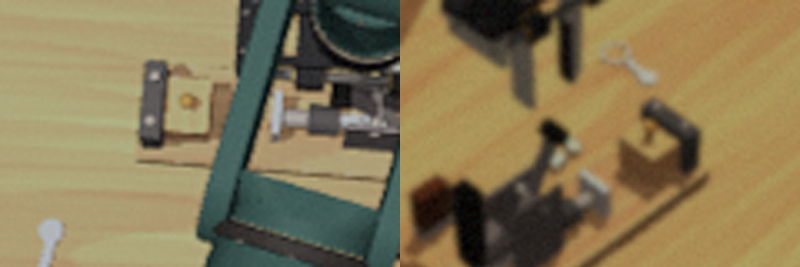

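The fingers stand over the bar (scene crop: bar at 553,130), with the jaw and cup visible in both views. I descend astride the bar, then read brightness profiles along the clamp axis as a baseline.

Request:
carry_out(
  motion="0 0 0.1 0.006;0 0 0.2 0.006;0 0 0.3 0.006;0 0 0.37 0.006;0 0 0.42 0.006;0 0 0.45 0.006;0 0 0.467 0.006;0 0 0.467 0.006",
)

```text
time: 21.05
tool_pos: [0.5388, -0.0777, 0.1571]
ee_rot: [-3.141, 0.0, 3.109]
wrist_force: [0.7, 0.2, 0.5]
width: 0.0445
finger_force: 0.0
```

Request:
carry_out(
  motion="0 0 0 0;0 0 0 0;0 0 0 0;0 0 0 0;0 0 0 0;0 0 0 0;0 0 0 0;0 0 0 0",
  grip=-0.53,
)

```text
time: 21.85
tool_pos: [0.5391, -0.076, 0.1582]
ee_rot: [3.139, 0.002, 3.11]
wrist_force: [-0.5, 5.0, 3.2]
width: 0.0221
finger_force: 2.6
```

```bash
cat >> h.py <<'E'
def prof(s,z,ys,xs):
    g=cv2.cvtColor(s['image'],cv2.COLOR_RGB2GRAY).astype(np.float32); r=0
    for y in ys:
        p=proj(s,np.array([cw(x,y,z) for x in xs])).astype(np.float32)
        r=r+cv2.remap(g,p[:,0].reshape(1,-1),p[:,1].reshape(1,-1),cv2.INTER_LINEAR)[0]
    return r/len(ys)
E
python3 - <<'E'
from h import *
go(cw(-77,-1,157),3.109)
s=snap('top');c=snap('scene'); xs=np.arange(-84,60,4)
np.savez('base.npz',t=s['image'],c=c['image'])
print(xs.tolist())
for n,q,z,ys in(('jaw T',s,58,(8,11,14)),('shaft T',s,41,(0,2,4)),('jaw S',c,58,(-12,-8,8,12)),('shaft S',c,41,(-2,0,2))):
    print(n,prof(q,z,ys,xs).round().astype(int).tolist())
E
```

```text
share [-0.006 -0.01   0.008] turn 0.0 | pos [ 0.5391 -0.076   0.1582] clamp [-7.540e+01 -1.000e-01  1.582e+02] rpy [3.139e+00 2.000e-03 3.110e+00] q6 -1.79 F [-0.5  5.   3.2] w 0.0221 ff 2.6 t 21.85
[-84, -80, -76, -72, -68, -64, -60, -56, -52, -48, -44, -40, -36, -32, -28, -24, -20, -16, -12, -8, -4, 0, 4, 8, 12, 16, 20, 24, 28, 32, 36, 40, 44, 48, 52, 56]
jaw T [75, 102, 84, 74, 76, 74, 72, 70, 75, 113, 126, 120, 105, 108, 108, 160, 176, 143, 106, 39, 72, 87, 85, 86, 85, 97, 119, 105, 106, 105, 97, 155, 165, 163, 161, 164]
shaft T [130, 121, 83, 81, 82, 82, 82, 78, 87, 128, 148, 147, 148, 149, 130, 164, 182, 152, 88, 33, 79, 87, 85, 86, 86, 99, 130, 112, 110, 110, 89, 143, 166, 164, 157, 161]
jaw S [40, 41, 41, 44, 49, 53, 58, 78, 108, 125, 126, 120, 111, 104, 115, 144, 156, 149, 140, 136, 134, 128, 126, 121, 111, 104, 99, 93, 85, 80, 85, 108, 131, 141, 137, 133]
shaft S [36, 37, 37, 35, 36, 39, 48, 55, 61, 74, 101, 123, 131, 123, 109, 92, 88, 115, 148, 158, 150, 138, 133, 125, 112, 105, 92, 76, 69, 65, 65, 68, 73, 80, 103, 129]
```

Request:
carry_out(
  motion="0 0.01 0 0;0 0.02 0 0;0 0.02 0 0;0 0.02 0 0;0 0.02 0 0;0 0.02 0 0;0 0.02 0 0;0 0.02 0 0",
)

```text
time: 22.75
tool_pos: [0.539, -0.0749, 0.1573]
ee_rot: [-3.141, 0.001, 3.109]
wrist_force: [0.1, 1.0, 3.9]
width: 0.0225
finger_force: 1.7
```

```bash
cat >> h.py <<'E'
def meas(full=0):
    xs=np.arange(-60,50,.5); F=[];J=[];C=[];B=[]
    for i in range(3):
        s=snap('top'); F.append(robot.get_obs()['wrist_force'])
        a=prof(s,58,(6,9,12,15),xs); J.append(a)
        C.append(prof(s,41,(0,2,4),xs)); 
    a=np.mean(J,0);c=np.mean(C,0)
    k=int(np.argmax(np.where(xs<35,a,0)));w=slice(max(0,k-14),k+15)
    ww=np.clip(a[w]-125,0,None); j=(ww*xs[w]).sum()/ww.sum()
    n=xs<j-6; d=np.where(c[n]<108)[0]; cup=xs[n][d[-1]] if len(d) else None
    b=np.where((xs>j+6)&(a>128))[0]; blk=xs[b[0]] if len(b) else None
    print('jaw mid',round(j,1),'cup edge',cup,'blk edge',blk,'F',np.mean(F,0).round(2)); 
    if full: print(xs[::6].astype(int).tolist());print(a[::6].astype(int).tolist());print(c[::6].astype(int).tolist())
    go(cw(-77,-1,157),3.109)
E
python3 -c "
from h import *
meas()"
```

```text
jaw mid -20.2 cup edge -50.0 blk edge -14.0 F [0.77 1.1  3.4 ]
share [-0.007 -0.018  0.002] turn -0.0 | pos [ 0.539  -0.0749  0.1573] clamp [-74.4  -0.  157.3] rpy [-3.141e+00  1.000e-03  3.109e+00] q6 -1.78 F [1.  0.7 3.7] w 0.0221 ff 1.7 t 22.9
```

Request:
carry_out(
  motion="0 -0.042 -0.02 0;0 -0.086 -0.035 0;0 -0.131 -0.047 0;0 -0.178 -0.053 0;0 -0.224 -0.055 0;0 -0.271 -0.052 0;0 -0.317 -0.045 0;0 -0.317 -0.045 0",
)

```text
time: 23.7
tool_pos: [0.537, -0.1217, 0.1638]
ee_rot: [3.139, -0.001, 3.109]
wrist_force: [0.6, 3.8, 3.1]
width: 0.0223
finger_force: 2.1
```

```bash
python3 -c "
from h import *
meas(1)"
```

```text
jaw mid 5.8 cup edge -2.0 blk edge 12.0 F [0.35 4.38 4.  ]
[-60, -57, -54, -51, -48, -45, -42, -39, -36, -33, -30, -27, -24, -21, -18, -15, -12, -9, -6, -3, 0, 3, 6, 9, 12, 15, 18, 21, 24, 27, 30, 33, 36, 39, 42, 45, 48]
[57, 70, 85, 86, 86, 86, 85, 86, 79, 73, 75, 70, 114, 138, 138, 125, 112, 112, 105, 97, 144, 174, 176, 161, 147, 149, 148, 124, 104, 105, 106, 103, 95, 144, 166, 164, 161]
[61, 82, 87, 86, 86, 85, 86, 83, 78, 78, 79, 78, 116, 145, 147, 146, 146, 147, 131, 104, 144, 176, 177, 164, 153, 152, 149, 128, 110, 109, 110, 110, 87, 128, 161, 164, 163]
share [-0.01   0.294  0.045] turn 0.0 | pos [ 0.537  -0.1217  0.1637] clamp [-121.1    0.5  163.7] rpy [ 3.141e+00 -1.000e-03  3.109e+00] q6 -1.86 F [-0.2  4.7  3.9] w 0.022 ff 2.1 t 23.85
```

Stroke 1 advanced the jaw 26 mm, leaving about 28 mm. I return the lever and do a second stroke.

Request:
carry_out(
  motion="0 0.046 -0.007 0;0 0.093 -0.01 0;0 0.139 -0.008 0;0 0.186 -0.002 0;0 0.231 0.01 0;0 0.275 0.025 0;0 0.325 0.045 0;0 0.33 0.045 0",
)

```text
time: 24.65
tool_pos: [0.5389, -0.0744, 0.1576]
ee_rot: [-3.136, 0.001, 3.109]
wrist_force: [-0.5, -5.0, 0.2]
width: 0.0223
finger_force: 2.4
```

```bash
sed -i 's/n=xs<j-6; d=np.where(c\[n\]<108)/n=xs<j-10; d=np.where(c[n]<105)/' h.py; python3 -c "
from h import *
meas()"
```

```text
jaw mid -19.2 cup edge -29.5 blk edge 38.0 F [-0.91 -4.32  0.56]
share [-0.007 -0.021  0.004] turn -0.0 | pos [ 0.5389 -0.0744  0.1576] clamp [-7.380e+01  1.000e-01  1.576e+02] rpy [-3.138e+00  1.000e-03  3.108e+00] q6 -1.78 F [-1.  -4.1  0.5] w 0.0222 ff 2.5 t 24.8
```

```bash
python3 -c "
from h import *
meas(1)"
```

```text
jaw mid -19.2 cup edge -29.5 blk edge 38.0 F [-1.45 -5.04  0.25]
[-60, -57, -54, -51, -48, -45, -42, -39, -36, -33, -30, -27, -24, -21, -18, -15, -12, -9, -6, -3, 0, 3, 6, 9, 12, 15, 18, 21, 24, 27, 30, 33, 36, 39, 42, 45, 48]
[129, 115, 103, 88, 77, 75, 74, 73, 75, 78, 77, 70, 114, 139, 138, 126, 113, 87, 39, 33, 69, 85, 86, 86, 86, 85, 86, 84, 96, 106, 107, 103, 96, 144, 166, 164, 162]
[152, 142, 120, 92, 82, 82, 82, 81, 81, 81, 80, 77, 115, 145, 148, 147, 141, 101, 36, 44, 75, 86, 86, 86, 86, 85, 86, 90, 102, 110, 109, 110, 88, 128, 162, 165, 163]
share [-0.007 -0.021  0.004] turn -0.0 | pos [ 0.539  -0.0744  0.1576] clamp [-73.9   0.  157.6] rpy [-3.139e+00  1.000e-03  3.108e+00] q6 -1.78 F [-1.2 -5.7  0.2] w 0.0222 ff 2.4 t 24.95
```

The arm hid the jaw here; the cup edge at -25 shows the rod stayed put. Second stroke:

Request:
carry_out(
  motion="0 -0.052 -0.02 0;0 -0.096 -0.035 0;0 -0.141 -0.047 0;0 -0.188 -0.053 0;0 -0.234 -0.055 0;0 -0.281 -0.052 0;0 -0.327 -0.045 0;0 -0.33 -0.045 0",
)

```text
time: 25.75
tool_pos: [0.5382, -0.1212, 0.1654]
ee_rot: [3.138, 0.003, 3.109]
wrist_force: [0.0, 6.2, 4.1]
width: 0.0224
finger_force: 2.6
```

```bash
python3 -c "
from h import *
meas(1)"
```

```text
jaw mid 27.9 cup edge -1.0 blk edge 38.0 F [0.32 5.03 4.16]
[-60, -57, -54, -51, -48, -45, -42, -39, -36, -33, -30, -27, -24, -21, -18, -15, -12, -9, -6, -3, 0, 3, 6, 9, 12, 15, 18, 21, 24, 27, 30, 33, 36, 39, 42, 45, 48]
[60, 70, 85, 86, 85, 85, 84, 85, 90, 104, 102, 82, 78, 77, 76, 74, 74, 73, 78, 81, 116, 132, 131, 123, 117, 117, 104, 97, 150, 178, 171, 130, 93, 144, 165, 164, 162]
[63, 82, 86, 85, 85, 85, 84, 89, 123, 147, 127, 89, 80, 81, 82, 81, 81, 80, 79, 83, 119, 143, 146, 147, 149, 150, 131, 99, 144, 178, 174, 143, 90, 127, 161, 165, 163]
share [-0.003  0.29   0.053] turn 0.0 | pos [ 0.538  -0.1211  0.1649] clamp [-120.5   -0.5  164.9] rpy [3.139e+00 3.000e-03 3.110e+00] q6 -1.86 F [1.1 5.1 4.1] w 0.0221 ff 2.5 t 25.9
```

Another 24 mm; about 5 mm is left to the block. I return the lever and make the final stroke in steps.

Request:
carry_out(
  motion="0 0.046 -0.007 0;0 0.093 -0.01 0;0 0.139 -0.008 0;0 0.186 -0.002 0;0 0.231 0.01 0;0 0.275 0.025 0;0 0.325 0.045 0;0 0.33 0.045 0",
)

```text
time: 26.7
tool_pos: [0.5387, -0.0745, 0.1574]
ee_rot: [-3.136, 0.0, 3.109]
wrist_force: [0.0, -5.2, -0.9]
width: 0.0224
finger_force: 2.4
```

Request:
carry_out(
  motion="0 -0.03 -0.02 0;0 -0.07 -0.03 0;0 -0.1 -0.035 0;0 -0.141 -0.047 0;0 -0.17 -0.052 0;0 -0.188 -0.053 0;0 -0.2 -0.054 0;0 -0.2 -0.054 0",
)

```text
time: 27.5
tool_pos: [0.539, -0.1006, 0.1677]
ee_rot: [3.136, 0.004, 3.11]
wrist_force: [0.2, 8.1, 6.0]
width: 0.0221
finger_force: 3.5
```

```bash
python3 -c "
from h import *
meas(1)"
```

```text
jaw mid 34.8 cup edge 8.0 blk edge 41.0 F [-0.68  6.82  6.13]
[-60, -57, -54, -51, -48, -45, -42, -39, -36, -33, -30, -27, -24, -21, -18, -15, -12, -9, -6, -3, 0, 3, 6, 9, 12, 15, 18, 21, 24, 27, 30, 33, 36, 39, 42, 45, 48]
[133, 135, 133, 130, 131, 136, 125, 76, 51, 77, 87, 86, 86, 87, 86, 85, 78, 73, 75, 74, 76, 76, 77, 120, 142, 127, 113, 113, 106, 99, 137, 170, 159, 148, 160, 164, 162]
[144, 150, 144, 140, 139, 139, 109, 52, 62, 83, 87, 86, 85, 86, 86, 81, 77, 80, 81, 81, 80, 79, 75, 115, 147, 150, 146, 146, 130, 103, 137, 172, 161, 150, 160, 164, 163]
share [-0.001  0.153  0.071] turn 0.0 | pos [ 0.539  -0.1005  0.1677] clamp [-99.9  -0.9 167.7] rpy [3.137 0.004 3.11 ] q6 -1.83 F [-1.2  7.1  5.7] w 0.0219 ff 3.4 t 27.65
```

Contact is made, with the plunger in about 2 mm. Squeeze on half the remaining way.

Request:
carry_out(
  motion="0 -0.01 0 0;0 -0.02 -0.001 0;0 -0.03 -0.001 0;0 -0.04 -0.001 0;0 -0.046 -0.001 0;0 -0.046 -0.001 0;0 -0.046 -0.001 0;0 -0.046 -0.001 0",
)

```text
time: 28.45
tool_pos: [0.539, -0.1067, 0.1683]
ee_rot: [3.135, 0.005, 3.111]
wrist_force: [-0.5, 8.0, 8.0]
width: 0.0221
finger_force: 4.3
```

```bash
sed -i 's/    go(cw(-77,-1,157)/    i=np.argmin(np.abs(xs-(j-8)));e=np.where((xs>j-12)\&(xs<j)\&(a>125))[0];print("jaw rise",xs[e[0]] if len(e) else None)\n&/' h.py; python3 -c "
from h import *
meas(1)"
```

```text
jaw mid 34.8 cup edge 11.5 blk edge 41.0 F [-0.74  8.67  7.76]
[-60, -57, -54, -51, -48, -45, -42, -39, -36, -33, -30, -27, -24, -21, -18, -15, -12, -9, -6, -3, 0, 3, 6, 9, 12, 15, 18, 21, 24, 27, 30, 33, 36, 39, 42, 45, 48]
[134, 133, 133, 131, 102, 61, 70, 86, 86, 86, 86, 86, 85, 87, 100, 93, 75, 76, 76, 75, 73, 72, 77, 77, 98, 113, 114, 114, 105, 99, 135, 169, 160, 148, 159, 164, 162]
[143, 144, 146, 125, 74, 60, 80, 86, 85, 86, 86, 85, 85, 106, 131, 116, 85, 81, 82, 82, 81, 81, 80, 77, 105, 136, 146, 146, 129, 103, 132, 168, 161, 150, 160, 164, 163]
jaw rise 29.5
share [0.    0.194 0.075] turn 0.001 | pos [ 0.539  -0.1067  0.1683] clamp [-106.1   -1.   168.3] rpy [3.135 0.005 3.111] q6 -1.84 F [-0.8  9.2  8.3] w 0.0222 ff 4.3 t 28.6
```

Request:
carry_out(
  motion="0 -0.01 0 0;0 -0.02 0 0;0 -0.03 0.001 0;0 -0.04 0.002 0;0 -0.05 0.003 0;0 -0.055 0.003 0;0 -0.055 0.003 0;0 -0.055 0.003 0",
)

```text
time: 29.4
tool_pos: [0.539, -0.1142, 0.1683]
ee_rot: [3.134, 0.006, 3.111]
wrist_force: [-0.9, 10.6, 9.2]
width: 0.0222
finger_force: 5.2
```

```bash
python3 -c "
from h import *
meas(1)"
```

```text
jaw mid 34.9 cup edge 17.0 blk edge 41.0 F [-0.88 10.71  9.27]
[-60, -57, -54, -51, -48, -45, -42, -39, -36, -33, -30, -27, -24, -21, -18, -15, -12, -9, -6, -3, 0, 3, 6, 9, 12, 15, 18, 21, 24, 27, 30, 33, 36, 39, 42, 45, 48]
[130, 104, 69, 71, 85, 86, 86, 86, 86, 85, 87, 120, 138, 134, 121, 116, 105, 83, 76, 76, 74, 72, 73, 76, 75, 71, 101, 116, 105, 99, 135, 169, 160, 148, 159, 164, 162]
[129, 75, 63, 81, 86, 86, 86, 86, 86, 86, 109, 136, 148, 156, 151, 142, 122, 89, 82, 82, 82, 81, 80, 80, 80, 75, 115, 144, 130, 103, 131, 168, 161, 150, 160, 164, 163]
jaw rise 29.5
share [0.001 0.244 0.075] turn 0.001 | pos [ 0.539  -0.1142  0.1683] clamp [-113.6   -1.2  168.3] rpy [3.134 0.005 3.111] q6 -1.86 F [-0.5 10.7  9.6] w 0.0223 ff 5.2 t 29.55
```

The visible shaft is about 12 of 24 mm, the jaw has stalled on the block, and the force rise agrees (3.9 N against 3.8 N expected). In the picture taken after I set it down, the scraper stood clear of the clamp. Handing in while holding the lever.

```bash
python3 -c "
from h import *
print(robot.close_job())"
```

```text
the job is handed in; nothing more can be done
None
```

I handed the job in with the lever held and the plunger about half way in (roughly 12 of 24 mm); all three chips were swept off the bed with the scraper, and the scraper stands on the shelf about 60 mm clear of the clamp; the result of the judging was not shown.

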